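Clamp a plaster stamp blank in the carving vise

ROBOT

A 6-joint arm with a two-finger parallel gripper is mounted at the origin on a cart in front of the work surface, level with it; the furniture and walls round the work are solid. World frame = base frame: x ahead of the robot, y to its left, z up, the work surface at z = 0. Lengths are in m, angles in degrees, forces in N, time in s.
With the tool pointing down it reaches from about 0.275 to 0.725 m from the base axis. Payload 5.6 kg.
Tool frame: the origin (TCP) lies on the centre line of the jaws, within the pads' length; the fingertips stand nose_length ahead of it and the grasp point (between the pads) lies 3 mm ahead of it (nose_length is the distance from the TCP to the fingertips, in m); z points along the fingers, y is the line along which they close (so a half turn about z gives the same grasp; the last joint's range is limited). The gripper opens to 85 mm and grips with 20 to 120 N. Pads are 22 mm wide; open, the fingers measure 114 mm over their backs; the gripper's body (76 mm by 85 mm) begins 54 mm behind the grasp point. The pads swing forward as they close: fully open they stand 13 mm farther back than shut.
Start: joints at [80.993, 14.616, 6.199, 0, -81.583, -16.306], TCP at [0.235, 0.497, 0.23] pointing down, gripper open.
Joint ranges: [-168.99, 168.99], [-69.2, 112.95], [-62.41, 85.93], [-164.36, 98.24], [-168.68, -3.75], [-174.98, 174.98]. Speed limits (degrees/s): [147.25, 147.25, 180, 180, 180, 180].

INTERFACE

Orientations are given as a 3x3 rotation matrix whose columns are the frame's x, y, z axes.
In Python, from bench import * gives the robot as it stands. The module is installed in compiled form; this text tells all that it offers.
- The arm moves only by the tool drive_tool, never from a script. Its argument "targets" is a list of rows, each a list of 7 numbers: the turn, a rotation vector about the tool's x, y, z in rad, then the shift along the tool's x, y, z in mm, then the opening, from 0 (shut) to 1 (fully open). In form: [[wx, wy, wz, x, y, z, gripper], ...]. A call has 1 to 5 rows; each row is the pose to reach, as a shift and turn from the pose commanded when the call began, along the tool's axes at that moment; what a row does not reach only later rows make up. A row lasts 1/12 s, in which the tool goes at most 41.7 mm and 7.16 degrees, less where a joint would pass 70% of its speed; a pose out of reach is approached as far as the arm can. A call with a gripper value outside its range is refused whole. The fingers move at their own pace and stop on an object; the grip force is fixed at half the most. Time passes only in rows, so rows that repeat a pose let the fingers close. It gives the time, the measured TCP pose, the force, the opening and the grip force at its end, in the units of the state.
- sense(): the state, without advancing time (a new reading comes with each control period).
- capture(name): name is "scene" or "top" or "wrist"; returns a dict with "frame" (480x640x3 uint8, blue, green, red), "depth" (480x640 float32, m along the optical axis (not along the pixel's ray), 0 where there is no reading), "K" (3x3 intrinsics, pixels), "R" (3x3) and "t" (3): a world point X has camera coordinates R X + t; the wrist camera has in their place "T_tool_cam" (4x4, takes a point from camera to tool coordinates, whose origin is the TCP and whose axes are the flange's). Camera axes: x right, y down, z forward; pixel columns grow to the right and rows downward; lengths in m; the calibration is good to about 2 mm. A picture is of the moment at which its call begins: read the wrist's pose just before it.
- hand_in(): hands the job in; it is judged then, once.
The state is a dict: "t": time; "joints": joint angles; "qd": joint speeds; "joint_torque": joint torques, N m; "ee_pos": TCP position; "eef_rot": TCP orientation; "wrist_force": force on the tool from outside, world axes, zero at the start; "wrist_torque": the same for the moment, N m; "gripper_width": finger opening in m; "grip_force": force on a finger pad.
Only numpy, scipy, OpenCV 4.12 (cv2) and the standard library are available. Lean on these libraries where they do the work, as an engineer would, in place of code of your own. Each camera call takes 0.05 s, during which the arm holds its last target. There are 200 camera calls.

TASK

Get the white plaster block ready for carving: stand it upright on the vise's two parallels, midway along the jaws with its long side along them and up against the fixed jaw, let go, then push the sliding jaw shut so that the block is clamped. Leave the cork block where it is.

Things in the scene. Friction and masses are not known exactly. Their poses are not given: they have to be found in the camera images.
- plaster_block: White plaster stamp blank with pencil lines on top, loose, upright on the table: 34 mm along its x, 50 mm along its y, 58 mm tall along z, about 0.12 kg. Origin: centre of its underside. A cork-brown block of similar size and an orange pin box with a round knob stand near it; the three stand in any order.
- vise_seat (a point): On the blue vise, fixed to the table: middle of the fixed jaw's face (80 mm wide), level with the tops of two steel parallels 28 mm above the table, 14 mm wide, 26 mm apart centre to centre, running along x. x points into the fixed jaw (away from the robot, within 20 degrees), y along the jaws, z up; the opening is on the -x side. Jaw tops are 22 mm above. Base 90 mm wide, its top 10 mm below.
- vise_jaw: Sliding jaw, yellow upright push plate (60 mm wide, 12 thick, 56 tall) at its rear, robot's side. Origin: middle of the top edge of the plate's rear face, 57 mm above vise_seat; axes as there. Clamping face 62 mm in +x of it; jaws start 56 to 75 mm apart. Push the plate's rear to +x to close: slides against 4 N, stays where left; 10 to 15 N clamps. Gap between plate and jaw: 28 mm, 38 deep.
- cork_block: Cork-brown sanding block, loose, 36 x 58 mm and 50 mm tall, origin at the centre of its underside. Not to be used; leave it where it stands.
Not all that is in view belongs to the job. Leave any red or yellow look-alike of the plaster_block alone.

How it is judged (in metres and radians):
On the way:
1. white block stands released on the parallels, under 15 mm from the fixed jaw, within 15 mm of the jaws' middle, long side along them (10 degrees), jaws still over 40 mm apart (x of plaster_block in the frame of vise_seat between -0.032 and -0.012 m and y of plaster_block in the frame of vise_seat between -0.015 and 0.015 m and z of plaster_block in the frame of vise_seat below 0.004 m and angle between plaster_block's own z axis and vertical below 0.12 rad and angle between the y axis of plaster_block and the y axis of vise_seat, either way round below 0.175 rad and contact force between plaster_block and the fingers below 0.1 N and x of vise_jaw in the frame of vise_seat below -0.102 m), for 0.2 s.
At the end, for the whole second after the job is handed in: the white block stands upright (within 6 degrees) and at rest on the parallels, clamped between the jaws: flat against the fixed jaw (within 4 mm and 6 degrees), the sliding jaw pressing on it (more than 0.5 N), within 20 mm of the middle of the jaws (x of plaster_block in the frame of vise_seat above -0.021 m and y of plaster_block in the frame of vise_seat between -0.02 and 0.02 m and z of plaster_block in the frame of vise_seat between -0.004 and 0.004 m and angle between plaster_block's own z axis and vertical below 0.1 rad and angle between the y axis of plaster_block and the y axis of vise_seat, either way round below 0.1 rad and contact force between plaster_block and vise_jaw above 0.5 N and linear speed of plaster_block below 0.02 m/s); the robot touches nothing.
It fails at once if the cork block is moved more than 25 mm (distance of cork_block from where it was at the start of the episode above 0.025 m).
It also fails if it takes over 42 s, if anything falls off the work surface, if the arm or the gripper's body presses on something with over 40 N, if the wrist force passes 120 N, or if a joint passes its speed limit or range.

## Working session

There is one attempt and no reset: what is moved stays moved. The work goes in short steps, Python scripts to look and compute and a tool call to move; the robot and the scene stay as the last step left them, time stands still between calls to the robot, and variables do not carry over. Pictures are saved under pics/ and viewed, at most 10 in all, crops included, and the job is handed in when it is done.

Besides the shell and the picture viewer there is one more tool, called after ">>>" by a JSON object that holds its "name" and its "arguments". drive_tool: Moves the arm, as the interface text tells. Its arguments: {"type":"object","properties":{"targets":{"type":"array","items":{"type":"array","items":{"type":"number"}}}},"required":["targets"]}

```bash
mkdir -p pics; python3 - <<'E'
from bench import *
import cv2,numpy as np
s=sense();print(s)
for n in ("scene","top"):
    c=capture(n);cv2.imwrite(f"pics/{n}0.png",c["frame"]);np.savez(f"{n}0.npz",**c);print(n,c["K"],c["R"],c["t"])
E
```

```text
{'t': 0.0, 'joints': array([ 8.09933068e+01,  1.46522019e+01,  6.13001777e+00, -2.92282638e-02,
       -8.15820985e+01, -1.63062699e+01]), 'qd': array([ 0.07079689, -0.00984818, -0.02110375, -0.04851495,  0.06592361,
       -0.01408927]), 'joint_torque': array([-2.66819115e-03, -3.86625195e+01,  2.37936080e+01,  5.36496520e+00,
       -6.08534159e-03, -5.87008202e-06]), 'ee_pos': array([0.23488194, 0.49676836, 0.22959364]), 'eef_rot': array([[ 9.03953719e-01, -4.27629583e-01, -7.83340981e-04],
       [-4.27630299e-01, -9.03952086e-01, -1.71861445e-03],
       [ 2.68276659e-05,  1.88852826e-03, -9.99998216e-01]]), 'wrist_force': array([-0.4559918 , -0.17840046,  0.62991312]), 'wrist_torque': array([-0.04187037, -0.02420562,  0.06860769]), 'grip_force': 0.0, 'gripper_width': 0.0849914403303348}
scene [[513.17571866   0.         320.19601616]
 [  0.         513.17571866 238.15592096]
 [  0.           0.           1.        ]] [[ 0.84232861 -0.53896256  0.00136917]
 [-0.3688617  -0.57833153 -0.72764943]
 [ 0.39296763  0.6124149  -0.68594784]] [-0.30959905  0.40343132  0.62655748]
top [[503.88661728   0.         325.83319951]
 [  0.         503.88661728 239.48615883]
 [  0.           0.           1.        ]] [[-0.02507826 -0.99959151 -0.01370725]
 [-0.98535676  0.02702968 -0.16834922]
 [ 0.16865095  0.00928462 -0.98563211]] [0.2707785  0.50740396 1.00941144]
```

View pics/scene0.png

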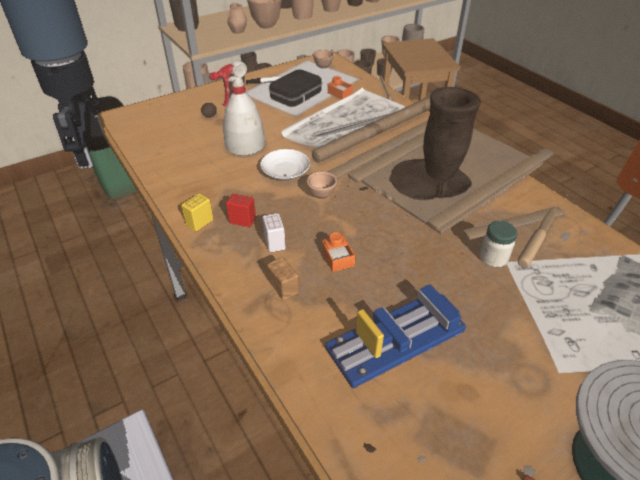

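View pics/top0.png

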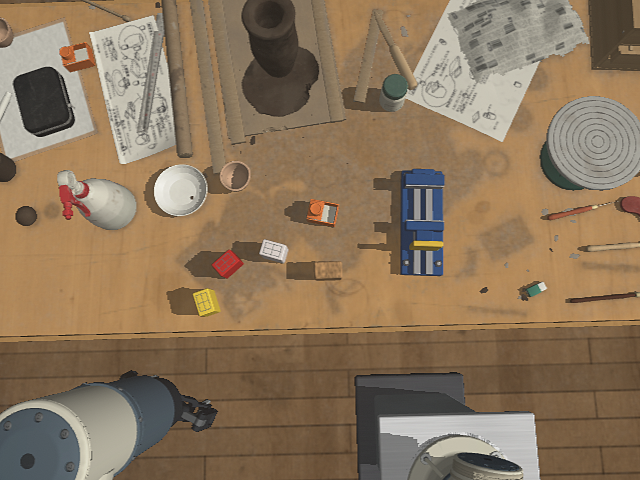

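The scene view shows the white block at (274,231), cork at (285,277), orange pin box at (338,252), and the vise at (395,335) with its yellow plate at (369,334). In the top view they are white (273,250), red (227,263), cork (328,270), orange (322,212), vise (423,222) and yellow plate (427,244).

```bash
cat > h.py <<'E'
import cv2,numpy as np
def cloud(c):
    K,R,t,d=c["K"],c["R"],c["t"],c["depth"]
    v,u=np.mgrid[:480,:640]
    P=np.stack([(u-K[0,2])/K[0,0]*d,(v-K[1,2])/K[1,1]*d,d],-1)
    return (P-t)@R
def plane(c,uv,z):
    r=np.c_[(np.asarray(uv,float)-c["K"][:2,2])/c["K"][0,0],np.ones(len(uv))]@c["R"]
    o=-c["R"].T@c["t"]
    return o+r*((z-o[2])/r[:,2])[:,None]
E
python3 - <<'E'
from h import *
c=dict(np.load("top0.npz"));W=cloud(c);hsv=cv2.cvtColor(c["frame"],cv2.COLOR_BGR2HSV)
H,S,V=[hsv[...,i].astype(int) for i in range(3)]
def roi(a,b,x,y):
    m=np.zeros((480,640),bool);m[b:y,a:x]=1;return m
def rep(n,m,z):
    m8=m.astype(np.uint8);k,l,st,_=cv2.connectedComponentsWithStats(m8);i=1+np.argmax(st[1:,4]);ys,xs=np.nonzero(l==i)
    p=plane(c,np.c_[xs,ys],z)
    r=cv2.minAreaRect((p[:,:2]*1000).astype(np.float32))
    print(n,len(xs),"zmed",np.median(W[ys,xs,2]).round(4),"rect mm",np.round(r[0],1),np.round(r[1],1),round(r[2],1),"corners",cv2.boxPoints(r).round().tolist())
Z=W[...,2]
print("table z",Z[290:310,300:400].mean())
rep("white",roi(255,230,295,270)&(S<60)&(V>120)&(Z>.05),.058)
rep("cork",roi(305,255,350,285)&(Z>.044),.05)
rep("orange",roi(300,190,345,235)&(Z>.02),.03)
rep("red",roi(205,240,250,285)&(S>150)&(Z>.045),.05)
rep("plate",roi(395,225,450,260)&(H>15)&(H<35)&(S>130)&(Z>.075),.085)
v=roi(390,160,455,285)
rep("vise base",v&(Z>.012)&(Z<.024),.018)
rep("jawtops",v&(Z>.044)&(Z<.056),.05)
rep("fixedtop",v&(Z>.044)&(Z<.056)&roi(390,160,455,195),.05)
rep("movtop",v&(Z>.044)&(Z<.056)&roi(390,195,455,240),.05)
for vv in range(165,282,2): print(vv,[tuple((W[vv,u]*1000).round().astype(int)) for u in (412,423,433)])
E
```

```text
table z 0.002960913054538786
white 382 zmed 0.0587 rect mm [494.7 368. ] [50.1 33. ] 72.5 corners [[471.0, 349.0], [503.0, 339.0], [518.0, 387.0], [487.0, 397.0]]
cork 488 zmed 0.0506 rect mm [450.7 255.5] [55.8 35.2] 88.5 corners [[432.0, 228.0], [468.0, 227.0], [469.0, 283.0], [434.0, 284.0]]
orange 397 zmed 0.0335 rect mm [577.6 264.3] [62.3 47.7] 76.9 corners [[547.0, 239.0], [594.0, 229.0], [608.0, 289.0], [561.0, 300.0]]
red 331 zmed 0.0581 rect mm [470.4 466.4] [35.9 50.2] 40.8 corners [[440.0, 474.0], [473.0, 436.0], [500.0, 459.0], [468.0, 497.0]]
plate 186 zmed 0.0853 rect mm [492.8  54.6] [60.1 12.2] 88.4 corners [[486.0, 25.0], [498.0, 24.0], [500.0, 85.0], [487.0, 85.0]]
vise base 1416 zmed 0.0185 rect mm [552.3  52.1] [ 89.5 229.9] 87.1 corners [[435.0, 13.0], [665.0, 2.0], [669.0, 91.0], [440.0, 103.0]]
jawtops 575 zmed 0.0499 rect mm [528.3  52.4] [79.2 44. ] 86.7 corners [[504.0, 14.0], [548.0, 12.0], [553.0, 91.0], [509.0, 93.0]]
fixedtop 519 zmed 0.0503 rect mm [635.6  47.3] [82.5 29.1] 86.5 corners [[619.0, 7.0], [648.0, 5.0], [653.0, 88.0], [624.0, 89.0]]
movtop 
[... 7671 characters left out ...]
4(19))]
273 [(np.int64(442), np.int64(77), np.int64(17)), (np.int64(441), np.int64(54), np.int64(18)), (np.int64(440), np.int64(33), np.int64(21))]
275 [(np.int64(439), np.int64(75), np.int64(1)), (np.int64(438), np.int64(52), np.int64(9)), (np.int64(437), np.int64(32), np.int64(14))]
277 [(np.int64(435), np.int64(75), np.int64(1)), (np.int64(435), np.int64(51), np.int64(-1)), (np.int64(434), np.int64(30), np.int64(4))]
279 [(np.int64(431), np.int64(75), np.int64(2)), (np.int64(430), np.int64(51), np.int64(-1)), (np.int64(430), np.int64(30), np.int64(-1))]
281 [(np.int64(426), np.int64(75), np.int64(1)), (np.int64(426), np.int64(51), np.int64(-2)), (np.int64(425), np.int64(30), np.int64(1))]
```

```bash
python3 - <<'E'
import cv2
f=cv2.imread("pics/top0.png")
cv2.imwrite("pics/topcrop.png",cv2.resize(f[155:290,250:460],(790,508),interpolation=cv2.INTER_CUBIC))
E
```

```text
(no output)
```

View pics/topcrop.png

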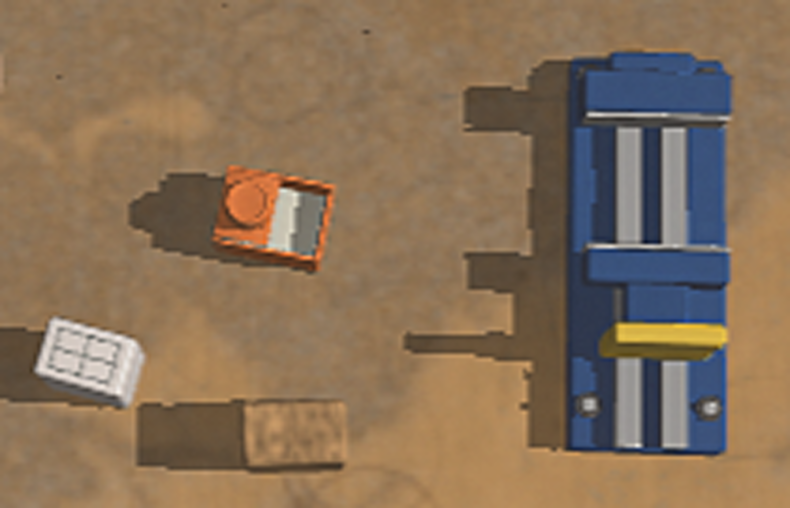

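The crop shows the white block clear of its neighbours and lying about -17° to the robot. The vise is at about -3°, with its jaws about 74 mm apart. Measured:
- **White block:** centre (0.495, 0.368), 50×33 mm, yaw -17.5°.
- **Vise seat:** about (0.6235, 0.048, 0.028), yaw -3°.
- **Plate rear:** x = 0.487.

All the sizes agree with those given.

>>> {"name": "drive_tool", "arguments": {"targets": [[0,0,-0.136,290,5,110,1],[0,0,-0.136,290,5,110,1],[0,0,-0.136,290,5,110,1],[0,0,-0.136,290,5,110,1],[0,0,-0.136,290,5,110,1]]}}

```text
t: 0.52
ee_pos: [0.4086, 0.4109, 0.1565]
eef_rot: [[0.954, -0.301, -0.001], [-0.301, -0.954, -0.0], [-0.0, 0.001, -1.0]]
wrist_force: [0.6, 0.9, 0.8]
gripper_width: 0.0856
grip_force: 0.0
```

>>> {"name": "drive_tool", "arguments": {"targets": [[0,0,0,95,15,46,1],[0,0,0,95,15,46,1],[0,0,0,95,15,46,1],[0,0,0,95,15,46,1],[0,0,0,95,15,46,1]]}}

```text
t: 0.93
ee_pos: [0.494, 0.3677, 0.1099]
eef_rot: [[0.953, -0.304, -0.002], [-0.304, -0.953, -0.002], [-0.001, 0.003, -1.0]]
wrist_force: [-0.5, 0.1, 0.1]
gripper_width: 0.0853
grip_force: 0.0
```

```bash
python3 - <<'E'
from bench import *
import cv2,numpy as np
s=sense();print(s["ee_pos"],s["eef_rot"].round(3))
c=capture("wrist");cv2.imwrite("pics/w1.png",c["frame"]);np.savez("w1.npz",p=s["ee_pos"],R=s["eef_rot"],**c)
T=c["T_tool_cam"];K=c["K"];d=c["depth"];v,u=np.mgrid[:480,:640]
P=np.stack([(u-K[0,2])/K[0,0]*d,(v-K[1,2])/K[1,1]*d,d],-1)@T[:3,:3].T+T[:3,3]
W=P@s["eef_rot"].T+s["ee_pos"]
hsv=cv2.cvtColor(c["frame"],cv2.COLOR_BGR2HSV)
m=(d>0)&(W[...,2]>.052)&(W[...,2]<.064)&(hsv[...,1]<70)&(np.hypot(W[...,0]-.495,W[...,1]-.368)<.06)
n,l,st,_=cv2.connectedComponentsWithStats(m.astype(np.uint8));i=1+np.argmax(st[1:,4]);m=l==i
r=cv2.minAreaRect((P[m][:,:2]*1000).astype(np.float32));print(m.sum(),"tool xy",r,np.median(W[m][:,2]))
E
```

```text
[0.49395783 0.36766213 0.1098756 ] [[ 0.953 -0.304 -0.002]
 [-0.304 -0.953 -0.002]
 [-0.001  0.003 -1.   ]]
4590 tool xy ((0.9848976135253906, -1.1886157989501953), (50.10694885253906, 34.054771423339844), 89.58848571777344) 0.05756405474702295
```

View pics/w1.png

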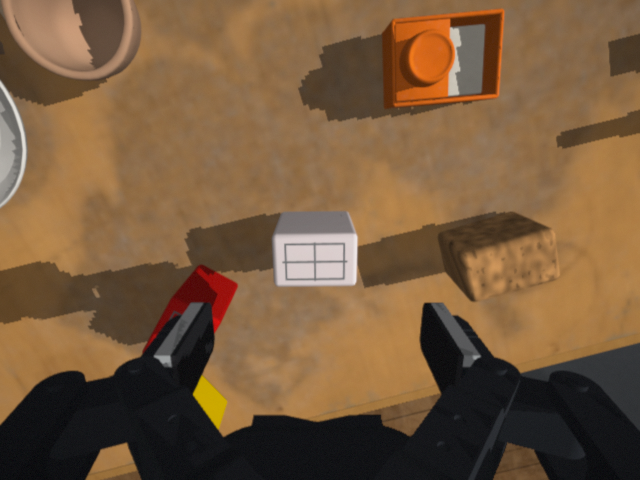

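The wrist view shows the white block at (315,250), squared to the fingers and about 1 mm off centre in both axes. Cork is at (500,255), clear of the right finger. I'll descend and grip.

>>> {"name": "drive_tool", "arguments": {"targets": [[0,0,0,1,-1,30,1],[0,0,0,1,-1,55,1],[0,0,0,1,-1,71,1],[0,0,0,1,-1,71,1],[0,0,0,1,-1,71,0.4]]}}

```text
t: 1.4
ee_pos: [0.4941, 0.3704, 0.041]
eef_rot: [[0.954, -0.299, -0.0], [-0.299, -0.954, -0.001], [0.0, 0.001, -1.0]]
wrist_force: [1.2, 1.0, 1.5]
gripper_width: 0.0752
grip_force: 0.0
```

>>> {"name": "drive_tool", "arguments": {"targets": [[0,0,0,0,0,0,0],[0,0,0,0,0,0,0],[0,0,0,0,0,0,0],[0,0,0,0,0,0,0],[0,0,0,0,0,0,0]]}}

```text
t: 1.82
ee_pos: [0.4959, 0.3711, 0.0431]
eef_rot: [[0.954, -0.3, 0.003], [-0.3, -0.954, 0.003], [0.002, -0.004, -1.0]]
wrist_force: [-0.7, -0.1, 6.6]
gripper_width: 0.0486
grip_force: 63.9
```

>>> {"name": "drive_tool", "arguments": {"targets": [[0,0,0,0,0,-25,0],[0,0,0,0,0,-55,0],[0,0,0,0,0,-85,0],[0,0,0,0,0,-85,0],[0,0,0,0,0,-85,0]]}}

```text
t: 2.23
ee_pos: [0.4957, 0.3709, 0.1283]
eef_rot: [[0.954, -0.301, 0.003], [-0.301, -0.954, 0.004], [0.002, -0.005, -1.0]]
wrist_force: [-0.3, -0.3, -1.9]
gripper_width: 0.0484
grip_force: 63.1
```

>>> {"name": "drive_tool", "arguments": {"targets": [[0,0,-0.03,20,27,0,0],[0,0,-0.06,42,58,0,0],[0,0,-0.1,64,89,0,0],[0,0,-0.14,86,119,0,0],[0,0,-0.18,108,149,0,0]]}}

```text
t: 2.65
ee_pos: [0.5524, 0.1934, 0.1245]
eef_rot: [[0.992, -0.123, -0.002], [-0.123, -0.992, -0.001], [-0.002, 0.001, -1.0]]
wrist_force: [0.4, 0.6, -0.9]
gripper_width: 0.0478
grip_force: 63.1
```

>>> {"name": "drive_tool", "arguments": {"targets": [[0,0,-0.03,16,33,0,0],[0,0,-0.06,33,67,0,0],[0,0,-0.071,50,102,0,0],[0,0,-0.071,67,137,0,0],[0,0,-0.071,67,137,0,0]]}}

```text
t: 3.07
ee_pos: [0.6027, 0.0448, 0.1243]
eef_rot: [[0.998, -0.06, -0.002], [-0.06, -0.998, -0.002], [-0.002, 0.002, -1.0]]
wrist_force: [0.8, 1.4, -0.9]
gripper_width: 0.0484
grip_force: 63.0
```

```bash
cat > look.py <<'E'
import sys
from bench import *
from h import *
s=sense();print("t",s["t"],s["ee_pos"].round(4),"yaw",np.degrees(np.arctan2(s["eef_rot"][1,0],s["eef_rot"][0,0])).round(2),s["wrist_force"].round(1),s["wrist_torque"].round(2))
for n in ("top","scene"):
    c=capture(n);cv2.imwrite(f"pics/{n}_{sys.argv[1]}.png",c["frame"]);np.savez(f"{n}_{sys.argv[1]}.npz",**c)
E
python3 look.py a; python3 - <<'E'
import cv2,numpy as np
a=cv2.imread("pics/top_a.png")[130:290,370:480];b=cv2.imread("pics/scene_a.png")[200:390,310:480]
f=lambda i:cv2.resize(i,(395,int(395*i.shape[0]/i.shape[1])),interpolation=cv2.INTER_CUBIC)
a,b=f(a),f(b);h=max(len(a),len(b));p=lambda i:np.vstack([i,np.zeros((h-len(i),395,3),np.uint8)])
cv2.imwrite("pics/ab.png",np.hstack([p(a),p(b)]))
E
```

```text
t 3.0667 [0.6027 0.0448 0.1243] yaw -3.46 [ 0.8  1.4 -0.9] [0.17 0.03 0.01]
```

View pics/ab.png

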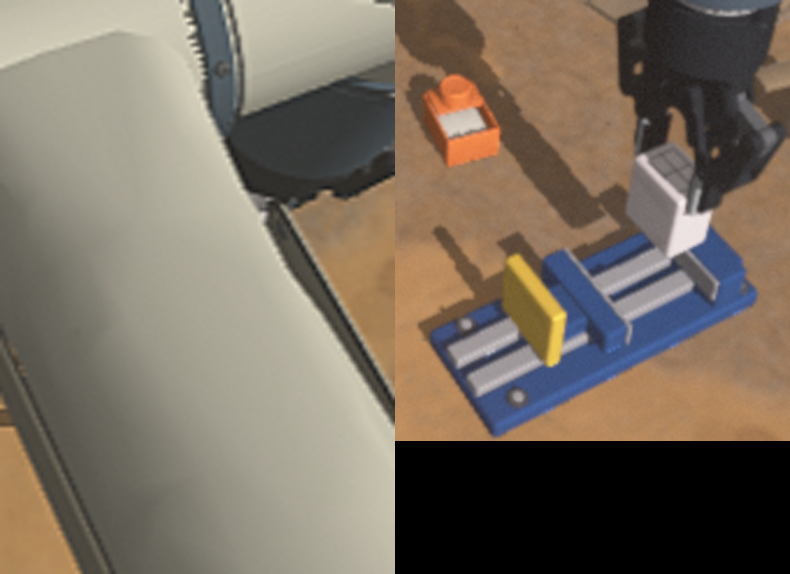

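The right half (scene) shows the block held level above the vise, next to the fixed jaw. The arm hides the vise in the top view on the left. I'll check block against jaw with the wrist and scene depth.

```bash
cat > wr.py <<'E'
import sys
from bench import *
from h import *
s=sense();c=capture("wrist");cv2.imwrite(f"pics/w_{sys.argv[1]}.png",c["frame"])
T=c["T_tool_cam"];K=c["K"];d=c["depth"];v,u=np.mgrid[:480,:640]
P=np.stack([(u-K[0,2])/K[0,0]*d,(v-K[1,2])/K[1,1]*d,d],-1)@T[:3,:3].T+T[:3,3]
W=P@s["eef_rot"].T+s["ee_pos"];W[d<=0]=9
np.savez(f"w_{sys.argv[1]}.npz",W=W,P=P,f=c["frame"])
hsv=cv2.cvtColor(c["frame"],cv2.COLOR_BGR2HSV)
print(s["ee_pos"].round(4))
m=(W[...,2]>.044)&(W[...,2]<.056)&(abs(W[...,0]-.636)<.04)&(abs(W[...,1]-.048)<.06)
r=cv2.minAreaRect((W[m][:,:2]*1000).astype(np.float32));print("jaw top",m.sum(),r,cv2.boxPoints(r).round(1).tolist())
m=(W[...,2]>.032)&(W[...,2]<.046)&(abs(W[...,0]-.62)<.02)&(abs(W[...,1]-.048)<.06)
if m.sum()>20: 
    q=W[m]; print("jaw face",m.sum(),np.median(q,0).round(4), np.polyfit(q[:,1]-.048,q[:,0],1).round(4))
E
python3 wr.py a; python3 - <<'E'
from h import *
c=dict(np.load("scene_a.npz"));W=cloud(c);hsv=cv2.cvtColor(c["frame"],cv2.COLOR_BGR2HSV)
near=(abs(W[...,0]-.603)<.04)&(abs(W[...,1]-.047)<.045)&(c["depth"]>0)&(hsv[...,2]>80)&(hsv[...,1]<70)
m=near&(W[...,2]>.085)&(W[...,2]<.15)
q=W[m];print(m.sum(),np.percentile(q,[1,50,99],axis=0).round(4))
E
```

```text
[0.6017 0.0491 0.1242]
jaw top 6050 ((636.5121459960938, 44.664615631103516), (84.04623413085938, 28.16374969482422), 86.64671325683594) [[620.0, 3.5], [648.0999755859375, 1.899999976158142], [653.0, 85.80000305175781], [624.9000244140625, 87.4000015258789]]
1198 [[0.5814 0.0148 0.0856]
 [0.5863 0.0409 0.1259]
 [0.6147 0.0742 0.1453]]
```

View pics/w_a.png

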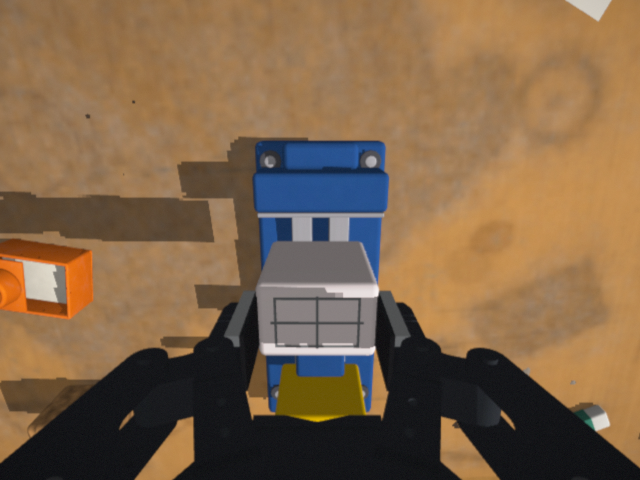

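The wrist view shows the block square to the fixed jaw, whose front strip is at row 215. The jaw face is about 21 mm ahead of the tool centre, so the block would stand about 4 mm clear of it. Descending.

>>> {"name": "drive_tool", "arguments": {"targets": [[0,0,0,0,2,15,0],[0,0,0,0,2,30,0],[0,0,0,0,2,42,0],[0,0,0,0,2,50,0],[0,0,0,0,2,50,0]]}}

```text
t: 3.63
ee_pos: [0.6004, 0.0498, 0.0733]
eef_rot: [[0.999, -0.054, -0.004], [-0.054, -0.999, -0.001], [-0.004, 0.001, -1.0]]
wrist_force: [-0.5, 0.5, -1.5]
gripper_width: 0.0487
grip_force: 63.1
```

>>> {"name": "drive_tool", "arguments": {"targets": [[0,0,0,0,0,1,0],[0,0,0,0,0,2,0],[0,0,0,0,0,2,0]]}}

```text
t: 3.88
ee_pos: [0.6025, 0.0493, 0.0743]
eef_rot: [[0.999, -0.054, 0.001], [-0.054, -0.999, 0.0], [0.001, -0.0, -1.0]]
wrist_force: [0.2, 0.5, -0.3]
gripper_width: 0.0486
grip_force: 63.1
```

>>> {"name": "drive_tool", "arguments": {"targets": [[0,0,0,0,0,1,0],[0,0,0,0,0,1,0]]}}

```text
t: 4.05
ee_pos: [0.6023, 0.049, 0.0729]
eef_rot: [[0.998, -0.055, 0.001], [-0.055, -0.998, 0.0], [0.001, -0.0, -1.0]]
wrist_force: [-0.4, 0.5, -1.0]
gripper_width: 0.0481
grip_force: 63.1
```

>>> {"name": "drive_tool", "arguments": {"targets": [[0,0,0,0,0,1,0],[0,0,0,0,0,1,0]]}}

```text
t: 4.22
ee_pos: [0.6021, 0.0488, 0.0716]
eef_rot: [[0.998, -0.055, 0.0], [-0.055, -0.998, 0.0], [0.0, -0.0, -1.0]]
wrist_force: [-0.1, -0.1, -0.8]
gripper_width: 0.0477
grip_force: 63.1
```

>>> {"name": "drive_tool", "arguments": {"targets": [[0,0,0,0,0,1,0],[0,0,0,0,0,1,0]]}}

```text
t: 4.38
ee_pos: [0.6024, 0.0488, 0.0711]
eef_rot: [[0.999, -0.055, 0.001], [-0.055, -0.999, -0.0], [0.001, 0.0, -1.0]]
wrist_force: [-0.7, -0.4, 3.2]
gripper_width: 0.0482
grip_force: 63.4
```

>>> {"name": "drive_tool", "arguments": {"targets": [[0,0,0,0,0,1,0],[0,0,0,0,0,1,0]]}}

```text
t: 4.55
ee_pos: [0.6025, 0.0488, 0.0711]
eef_rot: [[0.999, -0.054, 0.002], [-0.054, -0.999, -0.0], [0.002, 0.0, -1.0]]
wrist_force: [-3.2, 0.4, 8.3]
gripper_width: 0.0484
grip_force: 64.0
```

>>> {"name": "drive_tool", "arguments": {"targets": [[0,0,0,0,0,-1,0.8],[0,0,0,0,0,-1,0.8],[0,0,0,0,0,-1,0.8],[0,0,0,0,0,-1,0.8],[0,0,0,0,0,-1,0.8]]}}

```text
t: 4.97
ee_pos: [0.6021, 0.0488, 0.0703]
eef_rot: [[0.998, -0.055, -0.0], [-0.055, -0.998, -0.0], [-0.0, 0.0, -1.0]]
wrist_force: [0.8, -0.1, 0.1]
gripper_width: 0.068
grip_force: 0.0
```

>>> {"name": "drive_tool", "arguments": {"targets": [[0,0,0,0,0,-20,0.8],[0,0,0,0,0,-50,0.8],[0,0,0,0,0,-85,0.8],[0,0,0,0,0,-85,0.8],[0,0,0,0,0,-85,0.8]]}}

```text
t: 5.38
ee_pos: [0.6036, 0.0492, 0.1581]
eef_rot: [[0.998, -0.055, 0.005], [-0.055, -0.999, 0.001], [0.005, -0.002, -1.0]]
wrist_force: [0.1, -0.0, -1.4]
gripper_width: 0.0684
grip_force: 0.0
```

```bash
python3 wr.py b; python3 - <<'E'
from h import *
d=np.load("w_b.npz");W=d["W"];hsv=cv2.cvtColor(d["f"],cv2.COLOR_BGR2HSV)
m=(W[...,2]>.078)&(W[...,2]<.094)&(hsv[...,1]<80)&(abs(W[...,0]-.602)<.045)&(abs(W[...,1]-.048)<.05)
n,l,st,_=cv2.connectedComponentsWithStats(m.astype(np.uint8));m=l==1+np.argmax(st[1:,4])
r=cv2.minAreaRect((W[m][:,:2]*1000).astype(np.float32));print("block top",m.sum(),r,np.percentile(W[m][:,2],[5,50,95]).round(4))
E
```

```text
[0.6036 0.0492 0.1581]
jaw top 4865 ((633.5781860351562, 44.945491790771484), (83.92286682128906, 34.122528076171875), 86.63945770263672) [[614.0999755859375, 4.099999904632568], [648.2000122070312, 2.0999999046325684], [653.0999755859375, 85.80000305175781], [619.0, 87.80000305175781]]
jaw face 205 [0.6195 0.0467 0.0406] [0.0358 0.6196]
block top 3889 ((603.2301025390625, 48.62644958496094), (49.87250900268555, 33.385982513427734), 86.93994140625) [0.0832 0.0855 0.0867]
```

View pics/w_b.png

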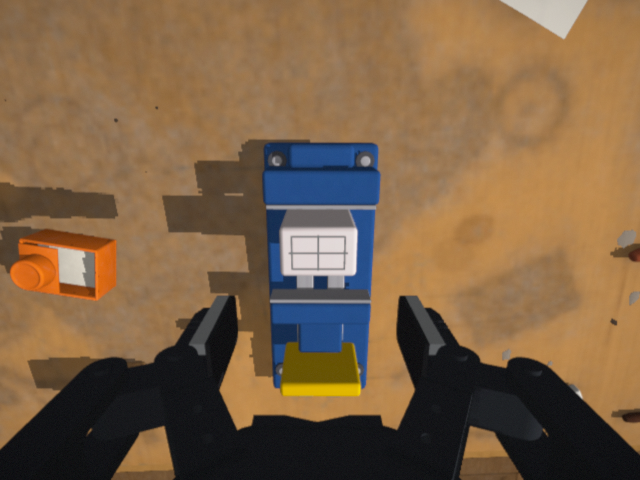

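The wrist view shows the block standing released on the parallels. Its top is at z = 0.0855 and its centre at (0.603, 0.049), midway along the jaws and about 3 mm from the fixed jaw at row 207. The yellow plate is at (320,370). Next I'll close the fingers and go behind the plate.

>>> {"name": "drive_tool", "arguments": {"targets": [[0,0,0,-35,0,0,0],[0,0,0,-75,1,0,0],[0,0,0,-115,1,0,0],[0,0,0,-149,1,0,0],[0,0,0,-149,1,0,0]]}}

```text
t: 5.85
ee_pos: [0.4467, 0.0551, 0.1539]
eef_rot: [[0.999, -0.054, -0.005], [-0.054, -0.999, -0.0], [-0.005, 0.001, -1.0]]
wrist_force: [-0.3, -1.0, -0.4]
gripper_width: 0.0073
grip_force: 0.0
```

>>> {"name": "drive_tool", "arguments": {"targets": [[0,0,0,0,0,25,0],[0,0,0,0,0,55,0],[0,0,0,0,0,80,0],[0,0,0,0,0,95,0],[0,0,0,0,0,95,0]]}}

```text
t: 6.27
ee_pos: [0.4498, 0.0548, 0.0563]
eef_rot: [[0.998, -0.056, -0.009], [-0.056, -0.998, -0.003], [-0.009, 0.004, -1.0]]
wrist_force: [-0.4, -0.1, -0.8]
gripper_width: 0.0001
grip_force: 0.0
```

>>> {"name": "drive_tool", "arguments": {"targets": [[0,0,0,10,0,-6,0],[0,0,0,20,0,-6,0],[0,0,0,28,0,-6,0],[0,0,0,34,0,-6,0],[0,0,0,40,0,-6,0]]}}

```text
t: 6.68
ee_pos: [0.4931, 0.0537, 0.0665]
eef_rot: [[0.998, -0.055, -0.002], [-0.055, -0.998, -0.0], [-0.002, 0.0, -1.0]]
wrist_force: [-4.6, 0.9, 3.3]
gripper_width: 0.0003
grip_force: 2.3
```

>>> {"name": "drive_tool", "arguments": {"targets": [[0,0,0,3,0,0,0],[0,0,0,6,0,0,0],[0,0,0,9,0,0,0],[0,0,0,12,0,0,0],[0,0,0,15,0,0,0]]}}

```text
t: 7.1
ee_pos: [0.5081, 0.0528, 0.0665]
eef_rot: [[0.998, -0.055, -0.001], [-0.055, -0.998, -0.0], [-0.001, 0.0, -1.0]]
wrist_force: [-4.4, 0.4, 2.5]
gripper_width: -0.0002
grip_force: 2.1
```

>>> {"name": "drive_tool", "arguments": {"targets": [[0,0,0,1.5,0,0,0],[0,0,0,3,0,0,0],[0,0,0,4.5,0,0,0],[0,0,0,5,0,0,0]]}}

```text
t: 7.43
ee_pos: [0.5131, 0.0526, 0.0665]
eef_rot: [[0.998, -0.055, -0.001], [-0.055, -0.998, -0.0], [-0.001, 0.0, -1.0]]
wrist_force: [-4.6, -1.4, 3.2]
gripper_width: 0.0002
grip_force: 2.4
```

>>> {"name": "drive_tool", "arguments": {"targets": [[0,0,0,1,0,0,0],[0,0,0,2,0,0,0],[0,0,0,2,0,0,0]]}}

```text
t: 7.68
ee_pos: [0.515, 0.0524, 0.0665]
eef_rot: [[0.998, -0.055, -0.0], [-0.055, -0.998, -0.0], [-0.0, 0.0, -1.0]]
wrist_force: [-4.7, -1.8, 1.7]
gripper_width: 0.0002
grip_force: 2.0
```

>>> {"name": "drive_tool", "arguments": {"targets": [[0,0,0,1,0,0,0],[0,0,0,2,0,0,0],[0,0,0,2,0,0,0]]}}

```text
t: 7.93
ee_pos: [0.5158, 0.0524, 0.0664]
eef_rot: [[0.998, -0.055, -0.003], [-0.055, -0.998, -0.0], [-0.003, 0.0, -1.0]]
wrist_force: [-8.4, -0.4, 5.4]
gripper_width: 0.0001
grip_force: 4.3
```

>>> {"name": "drive_tool", "arguments": {"targets": [[0,0,0,1,0,0,0],[0,0,0,1.5,0,0,0],[0,0,0,1.5,0,0,0]]}}

```text
t: 8.18
ee_pos: [0.5158, 0.0523, 0.0664]
eef_rot: [[0.998, -0.055, -0.005], [-0.055, -0.998, -0.0], [-0.005, 0.001, -1.0]]
wrist_force: [-13.3, 1.3, 9.5]
gripper_width: 0.0001
grip_force: 7.1
```

>>> {"name": "drive_tool", "arguments": {"targets": [[0,0,0,0.7,0,0,0],[0,0,0,0.7,0,0,0],[0,0,0,0.7,0,0,0]]}}

```text
t: 8.43
ee_pos: [0.5158, 0.0524, 0.0664]
eef_rot: [[0.998, -0.055, -0.006], [-0.055, -0.998, -0.0], [-0.006, 0.001, -1.0]]
wrist_force: [-16.9, 1.5, 12.3]
gripper_width: -0.0003
grip_force: 8.3
```

>>> {"name": "drive_tool", "arguments": {"targets": [[0,0,0,-5,0,0,0],[0,0,0,-20,0,0,0],[0,0,0,-40,0,0,0],[0,0,0,-40,0,-40,0],[0,0,0,-40,0,-80,0]]}}

```text
t: 8.85
ee_pos: [0.4766, 0.0538, 0.1449]
eef_rot: [[0.999, -0.054, -0.006], [-0.054, -0.999, -0.002], [-0.005, 0.003, -1.0]]
wrist_force: [3.7, 0.5, 1.4]
gripper_width: 0.0001
grip_force: 0.0
```

```bash
python3 wr.py c; python3 - <<'E'
from h import *
d=np.load("w_c.npz");W=d["W"];hsv=cv2.cvtColor(d["f"],cv2.COLOR_BGR2HSV)
m=(W[...,2]>.078)&(W[...,2]<.094)&(hsv[...,1]<80)&(abs(W[...,0]-.602)<.045)&(abs(W[...,1]-.048)<.05)
n,l,st,_=cv2.connectedComponentsWithStats(m.astype(np.uint8));m=l==1+np.argmax(st[1:,4])
r=cv2.minAreaRect((W[m][:,:2]*1000).astype(np.float32));print("block top",m.sum(),r,np.percentile(W[m][:,2],[5,50,95]).round(4))
E
python3 look.py c; python3 - <<'E'
import cv2,numpy as np
a=cv2.imread("pics/w_c.png");b=cv2.imread("pics/scene_c.png")[200:390,310:480]
a=cv2.resize(a,(400,300));b=cv2.resize(b,(400,447),interpolation=cv2.INTER_CUBIC)
cv2.imwrite("pics/cc.png",np.hstack([np.vstack([a,np.zeros((147,400,3),np.uint8)]),b]))
E
```

```text
[0.4766 0.0538 0.1449]
jaw top 17 ((621.8850708007812, 44.498680114746094), (75.9285888671875, 0.7353309988975525), 86.92704010009766) [[619.5, 6.599999904632568], [620.2000122070312, 6.599999904632568], [624.2999877929688, 82.4000015258789], [623.5999755859375, 82.4000015258789]]
jaw face 198 [0.6207 0.015  0.0388] [0.0579 0.6225]
block top 5282 ((599.8646240234375, 48.847625732421875), (50.15754699707031, 23.3028507232666), 86.7807846069336) [0.0834 0.0857 0.087 ]
t 8.9 [0.4839 0.055  0.1561] yaw -2.99 [ 3.1 -0.7  9.4] [ 0.   -0.71 -0.05]
```

View pics/cc.png

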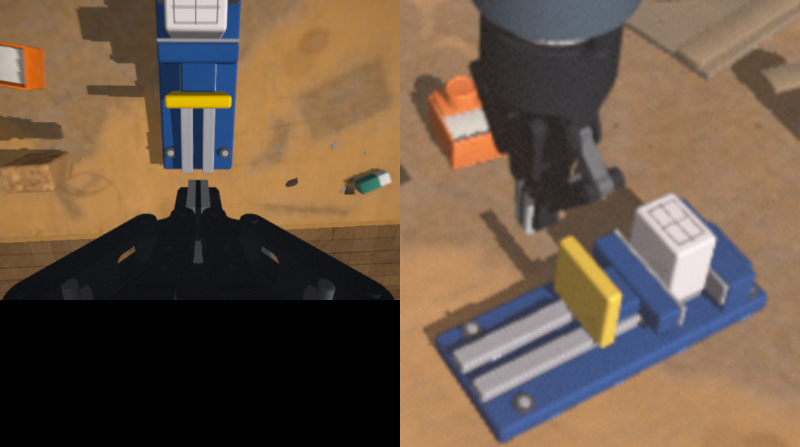

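The wrist (left) and scene (right) views show the block upright between the two jaws. The sliding jaw is closed on it, the fingers are clear, and the cork has not moved. I'll let the arm settle and measure once more.

>>> {"name": "drive_tool", "arguments": {"targets": [[0,0,0,-10,0,-25,0],[0,0,0,-10,0,-40,0],[0,0,0,-10,0,-40,0],[0,0,0,-10,0,-40,0]]}}

```text
t: 9.33
ee_pos: [0.4706, 0.0558, 0.1872]
eef_rot: [[0.999, -0.055, 0.003], [-0.055, -0.999, 0.002], [0.003, -0.002, -1.0]]
wrist_force: [0.5, 0.2, -1.2]
gripper_width: -0.0002
grip_force: 0.0
```

```bash
python3 look.py d; python3 - <<'E'
from h import *
c=dict(np.load("scene_d.npz"));W=cloud(c)
a=np.radians(-3.2);q=W-np.array([.6225,.047,.028]);S=np.stack([q[...,0]*np.cos(a)+q[...,1]*np.sin(a),-q[...,0]*np.sin(a)+q[...,1]*np.cos(a),q[...,2]],-1)
hsv=cv2.cvtColor(c["frame"],cv2.COLOR_BGR2HSV)
def pr(n,m): print(n,m.sum(),np.percentile(S[m],[2,50,98],axis=0).round(4).tolist())
near=(abs(S[...,1])<.05)&(c["depth"]>0)
pr("block top",near&(abs(S[...,2]-.058)<.004)&(hsv[...,1]<70)&(S[...,0]>-.06)&(S[...,0]<.02))
pr("movjaw top",near&(abs(S[...,2]-.022)<.003)&(S[...,0]<-.025)&(S[...,0]>-.08))
pr("plate",near&(hsv[...,0]>18)&(hsv[...,0]<35)&(hsv[...,1]>150)&(S[...,2]>.01)&(S[...,0]<-.05))
k=(hsv[...,1]>60)&(abs(W[...,2]-.05)<.004)&(np.hypot(W[...,0]-.45,W[...,1]-.2555)<.05)
print("cork",k.sum(),W[k].mean(0).round(4))
E
```

```text
t 9.3333 [0.4706 0.0558 0.1872] yaw -3.13 [ 0.5  0.2 -1.2] [-0.01  0.07 -0.04]
block top 495 [[-0.0356, -0.0255, 0.0546], [-0.0204, -0.0029, 0.0574], [-0.0042, 0.0217, 0.0599]]
movjaw top 586 [[-0.0645, -0.0421, 0.0192], [-0.0479, -0.0066, 0.0218], [-0.0345, 0.034, 0.0244]]
plate 576 [[-0.0987, -0.0333, 0.0114], [-0.0971, -0.007, 0.0475], [-0.0882, 0.0227, 0.0584]]
cork 457 [0.4469 0.2507 0.0492]
```

The plate's rear is at about -0.098, which puts the clamping face at about -0.036. That equals the block's 34 mm within the calibration error. Cork is unmoved and no force is on the tool, so I'm handing in.

```bash
python3 -c "
from bench import *
print(hand_in())"
```

```text
the job is handed in; nothing more can be done
None
```

The white plaster block stands upright on the parallels, midway along the jaws and clamped against the fixed jaw at about 17 N (a little over the 10–15 N given); the cork block was not moved, and I handed the job in at about 9.3 s, though the hand-in returned no verdict.

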